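# Seat the keyed cover of the prefilter pot

### The job

The round white cover of the grey prefilter pot stands raised on its seal, turned the wrong way. With a fingertip push the post on the cover round until the notch in the cover's rim stands over the pin on the pot's ear, then press the cover down until it is fully home on the pot, and take the hand away. Never lift the cover, and leave the other things on the shelf, the tap's lever included, as they are.

Things in the scene. Friction and masses are not known exactly. Their poses are not given: they have to be found in the camera images.
- pot: Grey plastic prefilter pot, screwed to the shelf and immovable: 124 mm across at the rim, 65 mm high, foot flange 152 mm across. Origin at the centre of its underside on the shelf, z up along the axis of the cover. A rectangular ear (36 mm wide, reaching to 96 mm from the axis, top level with the rim) stands out in the direction of the pot's +x axis and carries the pin.
- pin (a point): Centre of the top of the upright steel pin: 12 mm diameter, 64 mm from the pot's axis along the pot's +x, its top 73.5 mm above the shelf (8.5 mm above the rim). Half of it lies under the raised cover's edge.
- notch (a point): Middle of the mouth of the cover's notch, at the level of the cover's upper face and 64 mm from the axis (at the cover's edge). The notch is about 25 mm wide, 12 mm deep radially, open outwards and cut right through. Notch over pin: this point is horizontally at the pin; up to about 6 mm sideways off, the pin still enters.
- centre (a point): Centre of the upper face of the white plastic cover, a flat disc 128 mm in diameter and 9 mm thick, on the pot's axis: 84 mm above the shelf when raised, 74 mm when fully home. The cover's middle is flat and free to press on.
- post (a point): Top centre of the upright round grey plastic post on the cover, 14 mm diameter, 18 mm high above the cover's upper face, 42 mm from the axis, directly opposite the notch. Pushed sideways with a fingertip (about 2 N) it turns the cover about the pot's axis, either way round.
- disc (a joint): Turn of the cover on the pot in rad, counterclockwise seen from above positive. 0 (or 6.283) = notch over the pin, post on the far side of the axis from the pin. Turns freely either way past these values, with slight friction (0.05 N m), and stays where it is left. It starts between 1.0 and 5.28.
- plug (a joint): How far the cover is pressed down, m: 0 = raised as found, 0.010 = fully home on the rim (hard stop); negative = pulled up. The seal drags with about 5 N and holds the cover at any height, without a spring. With the notch not over the pin, the cover stops on the pin after about 0.002.
- clip: Bystander: chrome steel siphon clip, loose U-shaped bracket with a thumb screw, 89 x 22 x 50 mm, near the pot. Origin under its middle.
- pad_holder: Bystander: blue plastic algae pad holder, loose, 80 x 48 mm plate with a bow handle, 42 mm high, near the pot. Origin under its middle.
- weight: Bystander: white ceramic plant weight, loose, 48 mm across, 34 mm high, near the pot. Origin under its middle.
- breeder: Bystander: clear acrylic breeder box, loose and open, 100 x 170 x 85 mm, to the left. Origin under its middle.
- jar: Bystander: food jar, loose, 60 mm across, 85 mm high, to one side in front of the pot, nearer the robot. Origin under its middle.
- spawn_pot: Bystander: small terracotta pot, loose, 66 mm across, 60 mm high, to one side in front of the pot, nearer the robot. Origin under its middle.
- tap: Bystander: black plastic tap, fixed on the right, 104 x 60 mm, 88 mm high. Origin under its middle.
- lever_tip (a point): Bystander: upper face of the free end of the tap's flat black lever, 60 mm long, which turns about the vertical on top of the tap; to be left as it is.
There are look-alikes about, which are no part of the job. Leave any pink or purple look-alike of the pot alone.

How it is judged:
By the outcome, as a careful person would: the job done as asked, in the order asked, and still so for the second after the job is handed in, with the robot touching nothing.
It also fails if it takes over 48 s, if anything falls off the work surface, if the arm or the gripper's body presses on something with over 40 N, if the wrist force passes 120 N, or if a joint passes its speed limit or range.

### The arm

A 6-joint arm with a two-finger parallel gripper is mounted at the origin on the work surface. World frame = base frame: x ahead of the robot, y to its left, z up, the work surface at z = 0. Lengths are in mm, angles in rad, forces in N, time in s.
With the tool pointing down it reaches from about 400 to 925 mm from the base axis. Payload 12.5 kg.
Tool frame: the origin (TCP) lies midway between the tips of the shut fingers; the grasp point (between the pads) lies 19 mm behind it (env.pinch_z is the distance from the TCP to the grasp point, in mm); z points along the fingers, y is the line along which they close (so a half turn about z gives the same grasp; the last joint's range is limited). The gripper opens to 95 mm and grips with 3 to 60 N. Pads are 20 mm wide; open, the fingers measure 119 mm over their backs; the gripper's body (75 mm by 180 mm) begins 59 mm behind the grasp point.
Start: joints at [-1.248, 0.491, 1.559, -0, 1.092, -0.106], TCP at [259.886, -568.424, 214.661] pointing down, gripper open.
Joint ranges: [-3.1, 3.1], [-0.84, 2.19], [0.05, 2.79], [-1.13, 4.28], [0.06, 2.93], [-2.69, 2.69]. Speed limits (rad/s): [2.22, 2.22, 2.79, 3.14, 3.14, 3.14].

### API

Orientations are given as [roll, pitch, yaw] about the fixed x, y, z axes, in that order (R = Rz(yaw) Ry(pitch) Rx(roll)).
In Python, from cell import readout, eyes, job_done, env gives the robot as it stands.
- The arm moves only by the shell command python3 -m jog 'ROWS'. ROWS is a JSON object of lists of equal length, an entry for each row: "dp": the shift along the tool's x, y, z in mm, a list of three; "twist": the turn about the tool's z in degrees; "claw": the closure, from -1 (fully open) to 1 (shut). A call has 1 to 8 rows; each row is the pose to reach, as a shift and turn from the pose commanded when the call began, along the tool's axes at that moment; what a row does not reach only later rows make up. A row lasts 1/12 s, in which the tool goes at most 41.7 mm and 7.16 degrees, less where a joint would pass 70% of its speed; a pose out of reach is approached as far as the arm can. A call with a gripper value outside its range is refused whole. The fingers move at their own pace and stop on an object; the grip force is fixed at half the most. Time passes only in rows, so rows that repeat a pose let the fingers close. It gives the time, the measured TCP pose, the force and the opening at its end, in the units of the state.
- readout.state(): the state, without advancing time (a new reading comes with each control period).
- eyes.read_camera(name): name is "scene" or "side" or "wrist"; returns the picture (420x560x3 uint8, red, green, blue); there is no depth.
- eyes.camera_model(name): a dict with "intrinsics" (3x3 intrinsics, pixels), "R" (3x3) and "t" (3): a world point X has camera coordinates R X + t. Camera axes: x right, y down, z forward; pixel columns grow to the right and rows downward; lengths in mm; the calibration is good to about 2 mm. The wrist camera is an equidistant fisheye: a pixel r from the principal point sees the ray r / f radians off the axis. A picture is of the moment at which its call begins: read the wrist's pose just before it. camera_model takes no time and is no camera call; for the wrist camera it gives the pose at the moment of the call.
- job_done(): hands the job in, once; it reports no verdict.
The state is a dict: "t": time; "joints": joint angles; "qvel": joint speeds; "tau": joint torques, N m; "eef_pos": TCP position; "tcp_rot": TCP orientation; "ft_force": force on the tool from outside, world axes, zero at the start; "moment": the same for the moment, N m; "opening": opening from 0.0 (shut) to 1.0 (fully open).
Only numpy, scipy, OpenCV 4.12 (cv2) and the standard library are available. Lean on these libraries where they do the work, as an engineer would, in place of code of your own. Each camera call takes 0.05 s, during which the arm holds its last target. There are 200 camera calls.

## Working session

There is one attempt and no reset: what is moved stays moved. The work goes in short steps, Python scripts to look and compute and a shell command to move; the robot and the scene stay as the last step left them, time stands still between calls to the robot, and variables do not carry over. Pictures are saved under pics/ and viewed, on a budget of 10 in all, crops included, one or two more only if the job needs it, and the job is handed in when it is done.

```bash
ls; mkdir -p pics; cat > h.py <<'E'
from cell import readout, eyes, job_done, env
import numpy as np, cv2
def shot(n,f):
    m=eyes.camera_model(n); im=eyes.read_camera(n); cv2.imwrite('pics/'+f,im[:,:,::-1]); return m,im
def ray(m,u,v):
    K=np.array(m['intrinsics']);R=np.array(m['R']);t=np.array(m['t'])
    d=R.T@np.linalg.solve(K,[u,v,1.]); return -R.T@t,d
def atz(m,u,v,z):
    c,d=ray(m,u,v); return c+d*(z-c[2])/d[2]
def proj(m,X):
    K=np.array(m['intrinsics']);x=K@(np.array(m['R'])@np.array(X,float)+np.array(m['t'])); return x[:2]/x[2]
E
python3 - <<'E'
from h import *
for n in('scene','side'):
    m,im=shot(n,n+'0.png'); print(n,m)
s=readout.state();print(s['t'],s['eef_pos'],s['tcp_rot'])
E
```

```text
pics
scene {'intrinsics': array([[514.73035518,   0.        , 277.76439554],
       [  0.        , 514.73035518, 209.04704973],
       [  0.        ,   0.        ,   1.        ]]), 'R': array([[-6.88918858e-01,  7.24838157e-01, -6.73632295e-04],
       [ 5.04356180e-01,  4.78694956e-01, -7.18662635e-01],
       [-5.20591635e-01, -4.95439992e-01, -6.95358586e-01]]), 't': array([ 323.62770659, -171.52869288, 1688.90747747])}
side {'intrinsics': array([[392.43734747,   0.        , 281.69538944],
       [  0.        , 392.43734747, 207.59011664],
       [  0.        ,   0.        ,   1.        ]]), 'R': array([[-0.81936536, -0.57317686,  0.01042561],
       [-0.39151979,  0.54621437, -0.74051477],
       [ 0.41875131, -0.61083398, -0.67195922]]), 't': array([395.14223473, 265.17630036, 847.81386545])}
0.1 [ 259.80914409 -568.21822291  214.11985344] [-3.14063747e+00 -9.98671586e-05  4.28759701e-01]
```

View pics/scene0.png

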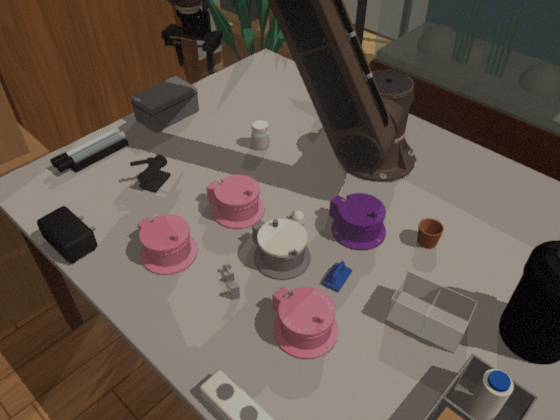

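View pics/side0.png

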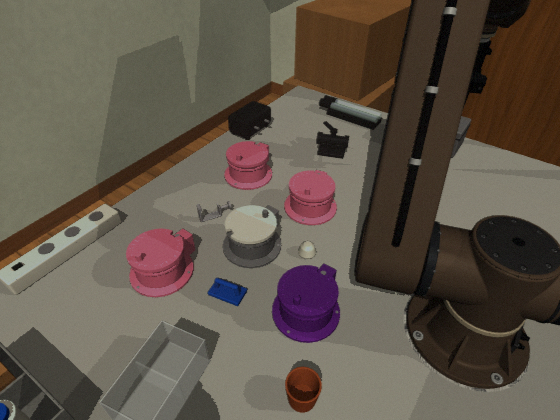

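The scene picture has five pots: grey with a white cover (283,245), pink at (237,200), (167,243) and (306,320), and purple at (358,220). The grey and white one fits the description. I'll check it in one close crop from both cameras.

```bash
python3 - <<'E'
from h import *
a=cv2.imread('pics/scene0.png')[200:285,235:335]; b=cv2.imread('pics/side0.png')[190:275,205:305]
f=lambda x:cv2.resize(x,None,fx=4,fy=4,interpolation=cv2.INTER_CUBIC)
o=np.hstack([f(a),f(b)]); cv2.imwrite('pics/crop.png',np.clip(o*1.3,0,255))
E
```

```text
[ WARN:0@0.051] global loadsave.cpp:1063 imwrite_ Unsupported depth image for selected encoder is fallbacked to CV_8U.
```

View pics/crop.png

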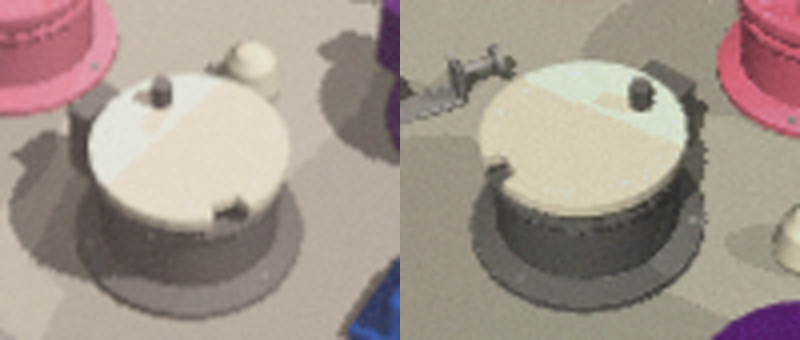

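The crop confirms it. The grey pot has a white cover, the post top is at about (160,82) left and (642,82) right, the notch at (233,208) and (492,168), and the ear at (90,115) and (672,85).

```bash
python3 - <<'E'
from h import *
A=lambda u,v:(235+u/4,200+v/4); B=lambda u,v:(205+(u-400)/4,190+v/4)
S=eyes.camera_model('scene');D=eyes.camera_model('side')
for n,m,f,c,p,no,ears in(('sc',S,A,(189,147),(161,80),(232,208),[(88,92),(70,112)]),('si',D,B,(583,136),(641,82),(490,168),[(648,60),(696,80)])):
    C=atz(m,*f(*c),84)[:2];P=atz(m,*f(*p),102)[:2];N=atz(m,*f(*no),82)[:2]
    print(n,'centre',C,'post',P,'notch',N,'postang',np.degrees(np.arctan2(*(P-N)[::-1])))
    for e in ears:
        E=atz(m,*f(*e),65)[:2];print('  ear',E,np.linalg.norm(E-C),np.degrees(np.arctan2(*(E-C)[::-1])))
# other items
for n,z,pt in (('weight',34,(298,215)),('clip',30,(231,282)),('blue',20,(338,277)),('purple',80,(360,207))):print(n,atz(S,*pt,z))
for n,z,pt in (('weight',34,(307,243)),('clip',30,(214,212)),('blue',20,(228,291)),('purple',80,(308,288)),('pink2',80,(312,185))):print(n,atz(D,*pt,z))
E
```

```text
sc centre [530.50557645  73.65555745] post [512.07835999  31.31155529] notch [548.46053357 127.27961601] postang -110.76207384170114
  ear [527.56404737 -21.79690526] 95.49777604646741 -91.76510773651805
  ear [548.87827228 -17.27880163] 92.7718363189748 -78.57753140580199
si centre [522.43283865  76.62174105] post [510.83273108  32.1777708 ] notch [552.23991122 129.14919689] postang -113.12267266812493
  ear [544.54761193 -19.65029534] 98.779391516358 -77.06294746707604
  ear [507.24096078 -22.19332436] 99.97604866197683 -98.74024878925152
weight [405.34778734  17.22076224  34.        ]
clip [693.47308287  52.06119284  30.        ]
blue [491.01658199 230.9066012   20.        ]
purple [301.42361141 149.19609535  80.        ]
weight [398.6047171    9.24807177  34.        ]
clip [668.88163773  56.71440417  30.        ]
blue [472.3449328  227.71781523  20.        ]
purple [307.56697609 154.2724243   80.        ]
pink2 [ 482.70664827 -145.36722222   80.        ]
```

```bash
python3 -m jog '{"dp":[[501,-432,0],[501,-432,0],[501,-432,0],[501,-432,0],[501,-432,0],[501,-432,0],[501,-432,0],[501,-432,0]],"twist":[24.6,24.6,24.6,24.6,24.6,24.6,24.6,24.6],"claw":[1,1,1,1,1,1,1,1]}'
```

```text
t: 0.77
eef_pos: [399.3, -263.5, 214.6]
tcp_rot: [-3.142, 0.0, -0.001]
ft_force: [0.1, -0.0, 0.9]
opening: 0.498
```

```bash
python3 -m jog '{"dp":[[130,-285,0],[130,-285,0],[130,-285,0],[130,-285,0],[130,-285,0],[130,-285,0],[130,-285,0],[130,-285,0]],"twist":[0,0,0,0,0,0,0,0],"claw":[1,1,1,1,1,1,1,1]}'; python3 -m jog '{"dp":[[0,0,0],[0,0,0],[0,0,0],[0,0,0]],"twist":[0,0,0,0],"claw":[1,1,1,1]}'; python3 - <<'E'
from h import *
s=readout.state();print(s['t'],s['eef_pos'],s['tcp_rot'],s['opening'])
m,im=shot('wrist','w0.png');print(m)
E
```

```text
t: 1.43
eef_pos: [530.1, 23.0, 214.4]
tcp_rot: [-3.141, -0.0, 0.001]
ft_force: [0.6, -0.3, -0.4]
opening: 0.006
t: 1.77
eef_pos: [528.7, 18.5, 214.5]
tcp_rot: [3.141, 0.0, -0.002]
ft_force: [-0.2, 0.3, 0.1]
opening: 0.002
1.7667 [528.71465714  18.45682022 214.5492102 ] [ 3.14140268e+00  3.72427481e-04 -1.70206466e-03] 0.0021900605817773153
{'intrinsics': array([[325.1922621 ,   0.        , 279.12286691],
       [  0.        , 325.1922621 , 211.97084681],
       [  0.        ,   0.        ,   1.        ]]), 'R': array([[-1.97295172e-03, -9.99998041e-01,  1.60269953e-04],
       [-9.61011296e-01,  1.94034770e-03,  2.76502306e-01],
       [-2.76502075e-01,  3.91504464e-04, -9.61013241e-01]]), 't': array([ 18.95181959, 478.16390837, 537.30378345])}
```

View pics/w0.png

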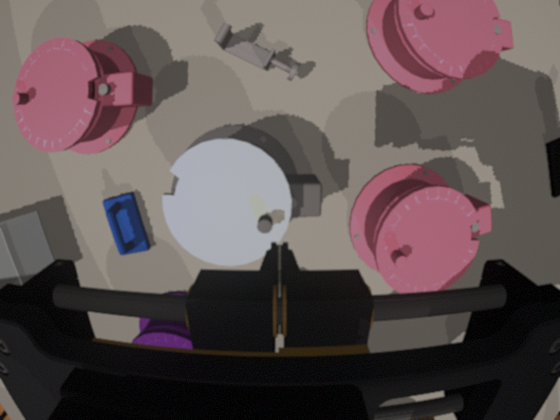

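The wrist view shows the disc spanning columns 163–292 and rows 138–265. The post top is at (264,224), the notch mouth at (171,188), and the ear's outer corners at (320,178) and (320,214).

```bash
cat >> h.py <<'E'
def watz(m,u,v,z):
    K=np.array(m['intrinsics']);R=np.array(m['R']);t=np.array(m['t'])
    x,y=(u-K[0,2])/K[0,0],(v-K[1,2])/K[1,1];r=np.hypot(x,y)
    d=R.T@np.array([np.sin(r)*x/r,np.sin(r)*y/r,np.cos(r)]);c=-R.T@t
    return (c+d*(z-c[2])/d[2])[:2]
ang=lambda d:np.degrees(np.arctan2(d[1],d[0]))
def disc(m,im,z=84,box=(130,275,155,300)):
    from scipy.optimize import least_squares
    a,b,c,d=box;g=np.zeros(im.shape[:2],np.uint8);s=im[a:b,c:d].astype(int)
    g[a:b,c:d]=((s.min(2)>120)&(s[...,2]>s[...,0]+3)).astype(np.uint8)*255
    k=max(cv2.findContours(g,0,1)[0],key=cv2.contourArea);h=cv2.convexHull(k)[:,0]
    P=np.array([watz(m,*p,z) for p in h])
    f=least_squares(lambda q:np.hypot(*(P-q[:2]).T)-q[2],[527,74,64],loss='soft_l1')
    return f.x,cv2.contourArea(k)
E
python3 - <<'E'
from h import *
m=eyes.camera_model('wrist');im=cv2.imread('pics/w0.png')[:,:,::-1]
q,a=disc(m,im);print('fit',q,a)
ex=[watz(m,*p,84) for p in((163,202),(292,202),(228,138),(228,265))];C=np.array([(ex[2]+ex[3])[0]/2,(ex[0]+ex[1])[1]/2]);print(C,ex[0]-ex[1],ex[2]-ex[3])
for z,l,p in((102,'post',(264,224)),(84,'notch',(171,188)),(65,'e',(320,178)),(65,'e',(320,214))):
    X=watz(m,*p,z);print(l,X,np.linalg.norm(X-C),ang(X-C))
E
```

```text
fit [529.22466469  70.42543828  63.83142119] 12332.0
[529.19264643  69.44723484] [  0.73393885 127.79280284] [127.73034893  -5.53466503]
post [515.60580088  31.68394188] 40.13313677144895 -109.78821104674289
notch [546.47891929 123.53488895] 56.78282800979891 72.27625615093812
e [551.63787934 -23.11738016] 95.24702846300092 -76.36989133485191
e [514.10326756 -24.19161536] 94.8468429712383 -99.15419960610208
```

```bash
cat > plan.py <<'E'
from h import *
from scipy.optimize import brentq
C=np.array([529.2,70.4]);H=np.array([10,12.])
def F(deg,gap=0):
    a=np.radians(deg);P=C+42*np.array([np.cos(a),np.sin(a)]);n=np.array([np.sin(a),-np.cos(a)])
    sdf=lambda s:np.hypot(*np.maximum(abs(n*s)-H,0))-7-gap
    return P-n*brentq(sdf,7,40)
E
python3 - <<'E'
from plan import *
s=readout.state()['eef_pos'];f0=F(-109,6);print('start',f0,f0-s[:2],s)
for a in range(-109,-270,-8):
    d=F(a)-f0;print(a,F(a).round(1),'dp',d[0].round(1),-d[1].round(1))
E
```

```text
start [538.52613751  22.76868472] [9.70718633 4.40564002] [528.81895118  18.3630447  214.65880566]
-109 [532.5  24.8] dp -6.0 -2.1
-117 [527.1  24.3] dp -11.4 -1.5
-125 [522.1  24.1] dp -16.4 -1.3
-133 [516.8  24.5] dp -21.7 -1.8
-141 [510.8  26.4] dp -27.7 -3.6
-149 [504.5  29.9] dp -34.0 -7.1
-157 [498.6  35. ] dp -39.9 -12.2
-165 [493.7  40.5] dp -44.8 -17.8
-173 [489.8  46.3] dp -48.7 -23.5
-181 [486.9  52.1] dp -51.7 -29.4
-189 [484.7  58. ] dp -53.8 -35.2
-197 [483.2  63.7] dp -55.3 -40.9
-205 [482.3  69.1] dp -56.3 -46.4
-213 [481.9  74.6] dp -56.7 -51.8
-221 [482.7  80.9] dp -55.9 -58.1
-229 [485.1  87.7] dp -53.5 -64.9
-237 [489.3  94.6] dp -49.2 -71.8
-245 [494.5 100.5] dp -44.1 -77.8
-253 [499.9 105.4] dp -38.6 -82.6
-261 [505.6 109.2] dp -32.9 -86.4
-269 [511.5 112.1] dp -27.1 -89.3
```

```bash
python3 -m jog '{"dp":[[10,-4,20],[10,-4,55],[10,-4,90],[10,-4,115],[10,-4,123],[10,-4,123],[10,-4,123],[10,-4,123]],"twist":[0,0,0,0,0,0,0,0],"claw":[1,1,1,1,1,1,1,1]}'
```

```text
t: 2.48
eef_pos: [539.9, 23.0, 93.2]
tcp_rot: [3.141, -0.002, -0.001]
ft_force: [0.5, -0.4, 1.2]
opening: 0.004
```

```bash
python3 -m jog '{"dp":[[-6,-2,0],[-11,-1.5,0],[-16,-1.5,0],[-22,-2,0],[-28,-4,0],[-34,-7,0],[-40,-12,0],[-40,-12,0]],"twist":[0,0,0,0,0,0,0,0],"claw":[1,1,1,1,1,1,1,1]}'; python3 - <<'E'
from h import *
m,im=shot('wrist','w1.png');a=shot('scene','s1.png')[1]
np.save('m1.npy',m,allow_pickle=True)
c=cv2.resize(a[200:285,235:335],None,fx=3.3,fy=3.3,interpolation=2)
w=im[100:380,100:400]
h=280;o=np.hstack([w,c[:280]]);cv2.imwrite('pics/v1.png',o[:,:,::-1])
print(readout.state()['eef_pos'])
E
```

```text
t: 3.15
eef_pos: [497.6, 36.2, 91.6]
tcp_rot: [-3.142, 0.001, -0.0]
ft_force: [-1.1, -0.9, 1.7]
opening: 0.006
[498.63941944  35.78878036  91.57666456]
```

View pics/v1.png

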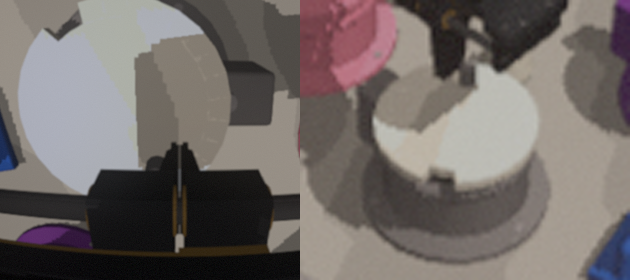

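The cover is turning: the notch is now at wrist pixel (162,128) and the finger sits behind the post. I'll carry on round.

```bash
python3 -m jog '{"dp":[[-5,-5.5,0],[-9,-11.5,0],[-12,-17,0],[-14,-23,0],[-15.5,-29,0],[-16.5,-34.5,0],[-17,-40,0],[-16,-46,0]],"twist":[0,0,0,0,0,0,0,0],"claw":[1,1,1,1,1,1,1,1]}'
python3 -m jog '{"dp":[[2.5,-7,0],[6.5,-13.5,0],[12,-19.5,0],[17,-24.5,0],[20,-26.5,0],[20,-26.5,0],[20,-26.5,0]],"twist":[0,0,0,0,0,0,0],"claw":[1,1,1,1,1,1,1]}'
python3 - <<'E'
from h import *
m,im=shot('wrist','w2.png');a=shot('scene','s2.png')[1];b=shot('side','d2.png')[1]
np.save('m2.npy',m,allow_pickle=True)
f=lambda x:cv2.resize(x,(330,280),interpolation=2)
o=np.hstack([im[100:380,60:460],f(a[200:285,235:335])]);cv2.imwrite('pics/v2.png',o[:,:,::-1])
print(readout.state()['eef_pos'])
E
```

```text
t: 3.92
eef_pos: [483.4, 81.9, 91.8]
tcp_rot: [3.141, -0.001, -0.0]
ft_force: [3.3, -5.1, 2.8]
opening: 0.008
t: 4.5
eef_pos: [502.9, 108.1, 91.4]
tcp_rot: [-3.142, 0.001, -0.0]
ft_force: [0.1, -1.0, 0.3]
opening: 0.006
[503.0013578  107.83723169  91.58383072]
```

View pics/v2.png

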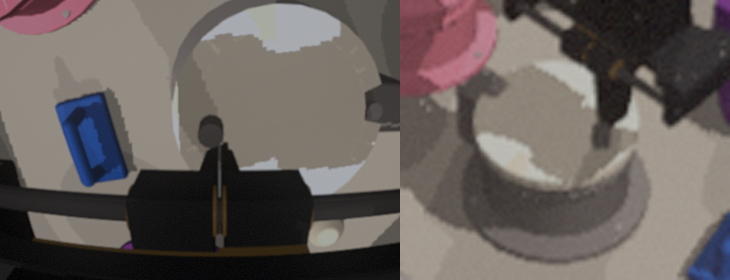

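The wrist view shows the post top at (270,230) and the pin showing in or near the notch at (434,211). I'll compute the angle.

```bash
python3 - <<'E'
from plan import *
m=np.load('m2.npy',allow_pickle=True).item()
for l,z,p in(('post',102,(270,230)),('pin',73.5,(434,211)),):
    X=watz(m,*p,z);print(l,X,np.hypot(*(X-C)),ang(X-C))
im=cv2.imread('pics/w2.png');a=im[165:260,240:300];b=im[165:260,390:475]
f=lambda x:cv2.resize(x,None,fx=5,fy=5,interpolation=2)
cv2.imwrite('pics/v3.png',cv2.convertScaleAbs(np.hstack([f(a),f(b)]),alpha=1.4))
E
```

```text
post [526.9022108  112.35942903] 42.02229788411175 93.13451010901251
pin [529.00775786   7.11814016] 63.282151838097654 -90.17405666389455
```

View pics/v3.png

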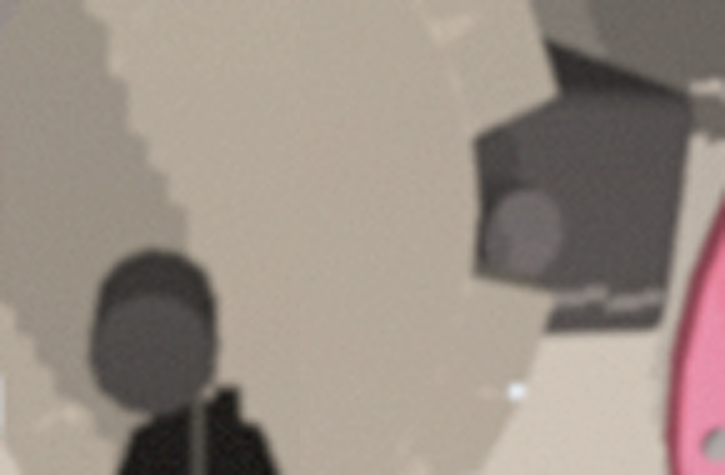

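```bash
python3 - <<'E'
from plan import *
m=np.load('m2.npy',allow_pickle=True).item()
for l,z,p in(('post',102,(270.6,234)),('pin',73.5,(435.4,211)),('mouth',84,(442.4,184)),('mouth',84,(440.6,223)),('in',84,(425.6,193)),('in',84,(425.6,219.4))):
    X=watz(m,*p,z);print(l,X,np.hypot(*(X-C)),ang(X-C))
E
```

```text
post [524.69927319 112.06815594] 41.910520891550384 96.16482170598337
pin [529.00823053   6.05381602] 64.3464697432265 -90.17075680751425
mouth [548.9689178   8.943657 ] 64.55766574599903 -72.16835821463697
mouth [524.20530546   6.76301682] 63.83269226382558 -94.48779041219159
in [543.1837275  20.066303 ] 52.24007742004706 -74.4736222452324
in [526.64746326  17.95471992] 52.507359923939205 -92.78641407781137
```

The notch is at −83.5° (the post agrees, at 96.2°) and the pin at −90.2°. That leaves about 6.5° more clockwise, or 4.7 mm at the post.

```bash
python3 -m jog '{"dp":[[1.5,-0.8,0],[3,-1.5,0],[4.5,-2.3,0],[4.5,-2.3,0],[4.5,-2.3,0]],"twist":[0,0,0,0,0],"claw":[1,1,1,1,1]}'
python3 -m jog '{"dp":[[-8,4,0],[-15,8,0],[-15,8,0],[-15,8,0]],"twist":[0,0,0,0],"claw":[1,1,1,1]}'
python3 - <<'E'
from h import *
m,im=shot('wrist','w4.png');np.save('m4.npy',m,allow_pickle=True)
cv2.imwrite('pics/v4.png',cv2.convertScaleAbs(cv2.resize(im[150:270,240:500,::-1],None,fx=3,fy=3,interpolation=2),alpha=1.4))
print(readout.state()['eef_pos'])
E
```

```text
t: 5.07
eef_pos: [507.9, 110.3, 91.6]
tcp_rot: [3.142, -0.0, -0.001]
ft_force: [-0.2, -0.1, -0.5]
opening: 0.003
t: 5.4
eef_pos: [492.3, 102.0, 91.8]
tcp_rot: [3.142, -0.0, -0.001]
ft_force: [0.6, -0.7, -0.6]
opening: 0.003
[492.67695834 102.07829447  91.8111972 ]
```

View pics/v4.png

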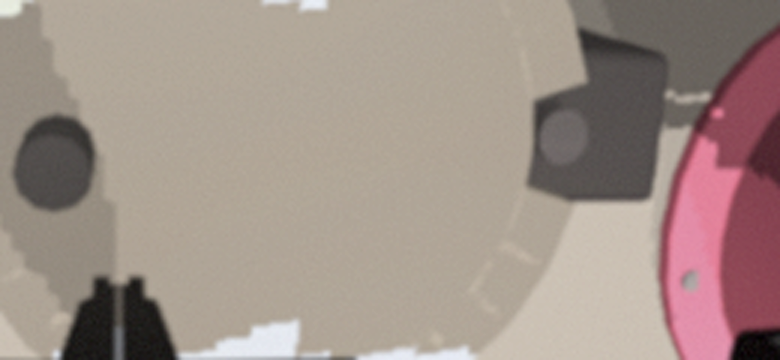

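The post top is at (257.7,206.7) in full-picture pixels, the pin at (428.3,195.7), and the notch mouth edges at (435.7,177.7) and (431.3,216.7).

```bash
python3 - <<'E'
from plan import *
m=np.load('m4.npy',allow_pickle=True).item()
for l,z,p in(('post',102,(257.7,206.7)),('pin',73.5,(428.3,195.7)),('mouth',84,(435.7,177.7)),('mouth',84,(431.3,216.7)),('in',84,(418.3,183.7)),('in',84,(416.3,212.3))):
    X=watz(m,*p,z);print(l,X,np.hypot(*(X-C)),ang(X-C))
print(C-readout.state()['eef_pos'][:2])
E
```

```text
post [528.60928155 112.29802237] 41.902186415764795 90.8077572651922
pin [528.30017832   6.23152575] 64.17478294971778 -90.80339460296875
mouth [541.86857936   7.63141878] 64.03426966775282 -78.58928753856513
mouth [517.4874247    7.69818557] 63.78637748235416 -100.58079628085383
in [537.91366759  19.15077496] 51.98471957897199 -80.35054286301684
in [520.32464948  18.55229164] 52.6018698246074 -99.71380668404677
[ 36.52304166 -31.67829447]
```

The notch is within 1° of the pin. Now I'll lift clear, move over the centre and press.

```bash
python3 -m jog '{"dp":[[0,0,-20],[18,16,-20],[36.5,31.5,-20],[36.5,31.5,-10],[36.5,31.5,0],[36.5,31.5,4],[36.5,31.5,6],[36.5,31.5,6]],"twist":[0,0,0,0,0,0,0,0],"claw":[1,1,1,1,1,1,1,1]}'
python3 -m jog '{"dp":[[0,0,2],[0,0,4],[0,0,6],[0,0,8],[0,0,10],[0,0,11],[0,0,12],[0,0,12]],"twist":[0,0,0,0,0,0,0,0],"claw":[1,1,1,1,1,1,1,1]}'
```

```text
t: 6.12
eef_pos: [528.3, 71.2, 84.9]
tcp_rot: [3.142, 0.002, 0.0]
ft_force: [0.8, -1.1, -0.4]
opening: 0.004
t: 6.78
eef_pos: [529.2, 70.8, 74.1]
tcp_rot: [-3.142, -0.0, -0.001]
ft_force: [-3.9, 3.0, 10.7]
opening: 0.002
```

```bash
python3 -m jog '{"dp":[[0,0,1],[0,0,2],[0,0,3],[0,0,3],[0,0,3],[0,0,3]],"twist":[0,0,0,0,0,0],"claw":[1,1,1,1,1,1]}'
```

```text
t: 7.28
eef_pos: [529.4, 70.8, 73.6]
tcp_rot: [3.142, -0.002, -0.0]
ft_force: [-13.1, 2.5, 44.3]
opening: 0.005
```

It is on the hard stop: the force climbs to 44 N with no further travel at z≈74. I'll retreat straight up and check.

```bash
python3 -m jog '{"dp":[[0,0,-3],[0,0,-10],[0,0,-40],[0,0,-80],[-30,30,-120],[-80,80,-140],[-80,80,-140],[-80,80,-140]],"twist":[0,0,0,0,0,0,0,0],"claw":[1,1,1,1,1,1,1,1]}'
python3 -m jog '{"dp":[[0,0,0],[0,0,0],[0,0,0],[0,0,0]],"twist":[0,0,0,0],"claw":[1,1,1,1]}'
python3 - <<'E'
from h import *
w=shot('wrist','w5.png')[1];a=shot('scene','s5.png')[1];d=shot('side','d5.png')[1]
f=lambda x:cv2.resize(x,(400,300),interpolation=2)
o=np.vstack([np.hstack([f(w),f(a[130:340,120:400])]),np.hstack([f(d[190:275,205:318]),f(a[200:285,235:348])])])
cv2.imwrite('pics/v5.png',o[:,:,::-1])
E
```

```text
t: 7.95
eef_pos: [446.5, -11.6, 212.8]
tcp_rot: [3.14, -0.002, -0.002]
ft_force: [0.4, 0.6, 0.8]
opening: 0.006
t: 8.28
eef_pos: [449.7, -8.6, 209.9]
tcp_rot: [-3.141, 0.001, 0.0]
ft_force: [0.2, 0.4, 0.7]
opening: 0.004
```

View pics/v5.png

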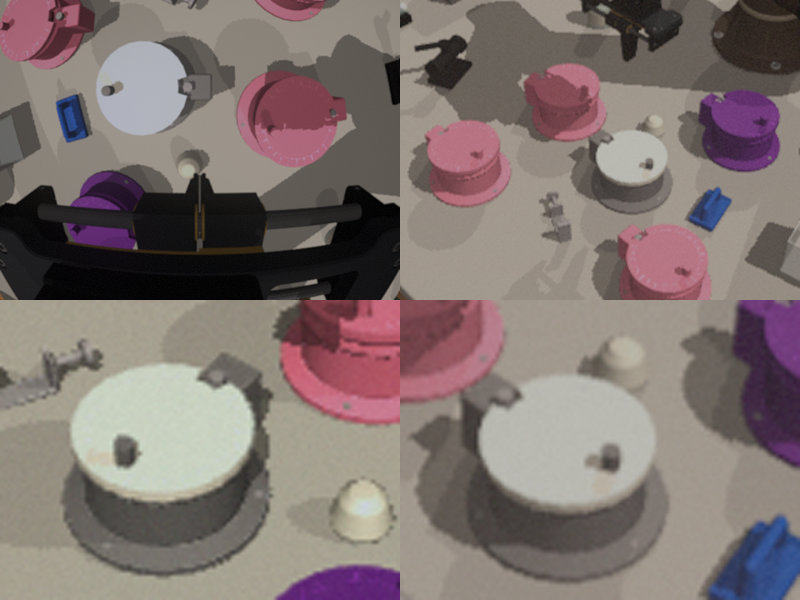

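In all three views the cover sits low with the pin in the notch. The weight, clip and pad holder look where they were, and the hand is clear.

```bash
python3 -c "
from cell import job_done; print(job_done())"
```

```text
the job is handed in; nothing more can be done
None
```

The cover is turned so its notch is over the pin and is pressed fully home. The hand is clear, and I handed the job in at about 8.4 s.

- **Turning:** I pushed the post about 160° clockwise with the shut fingertips. The first push stopped 6.5° short of the pin, so I nudged it round. The last check before pressing put the notch within about 1° of the pin (about 1 mm sideways).
- **Pressing:** I pressed on the middle of the cover. It went down to 74 mm, and when I pressed harder the force rose from 11 N to 44 N with only 0.5 mm more movement. That is the hard stop. The 44 N was at the fingertips, not the gripper's body.
- **Final look:** The pictures show the cover seated low with the pin in the notch. The weight, clip and pad holder look as they were. I did not check the breeder, jar, terracotta pot or tap lever separately, but the hand never went near them after the start.
- **Disagreement:** The pot's ear, measured from the first wrist picture, pointed to −88°, while the pin measured between −90° and −91°. I aligned to the pin.

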